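Load the wide test strip in the clamping head and lock it

ROBOT

A 6-joint arm with a two-finger parallel gripper is mounted at the origin on the work surface. World frame = base frame: x ahead of the robot, y to its left, z up, the work surface at z = 0. Lengths are in m, angles in rad, forces in N, time in s.
With the tool pointing down it reaches from about 0.35 to 0.925 m from the base axis. Payload 6.4 kg.
Tool frame: the origin (TCP) lies at the very end of the fingers, on their centre line; the grasp point (between the pads) lies 19 mm behind it; y points along the fingers, x is the direction in which the jaws open and shut, and the axes are right-handed (so a half turn about y gives the same grasp; the last joint's range is limited). The gripper opens to 85 mm and grips with 20 to 120 N. Pads are 22 mm wide; open, the fingers measure 114 mm over their backs; the gripper's body (76 mm by 85 mm) begins 54 mm behind the grasp point. The pads swing forward as they close: fully open they stand 13 mm farther back than shut.
Start: joints at [-1.5, 0.245, 1.558, -0, 1.339, -0.174], TCP at [0.158, -0.631, 0.2] pointing down, gripper open.
Joint ranges: [-3.13, 3.13], [-1.02, 2.26], [0.13, 2.54], [-0.95, 4.09], [0.21, 2.88], [-2.74, 2.74]. Speed limits (rad/s): [2.57, 2.57, 3.14, 3.14, 3.14, 3.14].

INTERFACE

Orientations are given as a unit quaternion [x, y, z, w].
In Python, from plant import robot, imaging gives the robot as it stands. The module is installed in compiled form; this text tells all that it offers.
- The arm moves only by the tool drive_tool, never from a script. Its argument "rows" is a list of rows, each a list of 3 entries, a list of its own where there are three numbers: the opening, from 0 (shut) to 1 (fully open), then the shift along the world's x, y, z each as a share of 0.04 m, from -1 to 1, then the turn about the world's z as a share of 4 degrees, from -1 to 1. In form: [[jaw, [tx, ty, tz], yaw], ...]. A call has exactly 10 rows; each row shifts and turns the commanded pose from where the row before left it; what a row does not reach is not made up. A row lasts 1/12 s, in which the tool goes at most 41.7 mm and 7.16 degrees, less where a joint would pass 70% of its speed; a pose out of reach is approached as far as the arm can. A call with a number of a shift or a turn outside -1 to 1 is refused whole. A call with a gripper value outside its range is refused whole. The fingers move at their own pace and stop on an object; "newtons" is the grip in N (left out, the last holds). Time passes only in rows, so rows that do not move let the fingers close, or fill a call up. It gives the time, the measured TCP pose, the force and the opening at its end, in the units of the state.
- robot.sense(): the state, without advancing time (a new reading comes with each control period).
- imaging.read_camera(name): name is "scene" or "top"; returns (picture, depth): 384x512x3 uint8, red, green, blue; 384x512 float32, m along the optical axis (not along the pixel's ray), 0 where there is no reading.
- imaging.camera_model(name): a dict with "K" (3x3 intrinsics, pixels), "distortion" ([k1, k2, p1, p2, k3] as OpenCV has them; the pictures are not rectified), "R" (3x3) and "t" (3): a world point X has camera coordinates R X + t. Camera axes: x right, y down, z forward; pixel columns grow to the right and rows downward; lengths in m; the calibration is good to about 2 mm. A picture is of the moment at which its call begins. camera_model takes no time and is no camera call.
- robot.close_job(): hands the job in, once; it reports no verdict.
The state is a dict: "t": time; "joints": joint angles; "dq": joint speeds; "tau": joint torques, N m; "eef_pos": TCP position; "orientation": TCP orientation; "force": force on the tool from outside, world axes, zero at the start; "moment": the same for the moment, N m; "grip_width": opening from 0.0 (shut) to 1.0 (fully open).
Only numpy, scipy, OpenCV 4.12 (cv2) and the standard library are available. Lean on these libraries where they do the work, as an engineer would, in place of code of your own. Each camera call takes 0.05 s, during which the arm holds its last target.

TASK

Take the wide flat test strip out of the wooden rack and slide it, thin end down, into the slot of the white clamping head until it is fully home. Then turn the steel lock ring around the head clockwise, by its upright black handle, until its lever is up against the stop block at the locked mark. Leave the other two strips in the rack.

Things in the scene. Friction and masses are not known exactly. Their poses are not given: they have to be found in the camera images.
- strip: The wide aluminium test strip, upright in one of the rack's slots. Lower 60 mm: thin blade, 6 mm (own x) by 36 mm (own y). Above it, 60 to 100 mm over the origin, a thicker end block, 14 mm (x) by 36 mm (y), to grip across its 14 mm. 100 mm tall, about 0.12 kg. Origin: centre of its lower edge; z towards the end block. A half turn about z makes no difference.
- strip_b: A narrow aluminium strip that stays in the rack: blade 6 x 20 mm, end block 14 x 20 mm, 85 mm tall. Origin: centre of its lower edge.
- strip_c: A narrow aluminium strip that stays in the rack: blade 6 x 18 mm with a round end 18 mm in diameter, 100 mm tall. Origin: centre of its lower edge.
- rack: Fixed light-wood block 60 (x) x 200 (y) x 45 mm high with three slots in line along its y, 62 mm apart, each 8.5 mm (x) by 39.5 mm (y), 35 mm deep. Origin: centre of its underside. The strips stand in it with their own x along the rack's x.
- stand: Fixed stand: dark steel base plate 200 (x) x 150 (y) x 8 mm, its centre 25 mm along +x from the origin; round white foot; square white head 62 x 62 mm, top 70 mm above the table. In the middle of the top, the slot: 9 mm (stand's x) by 40 mm (stand's y), 50 mm deep, with a 4 mm lead-in chamfer. Origin: on the vertical axis of head and ring, at the table.
- slot_floor (a point): Centre of the slot's floor, 20 mm above the table; axes as the stand's. A strip fully home has its origin here and its x along the stand's x; it then stands 50 mm out of the head.
- slot_mouth (a point): Centre of the slot's mouth in the head's top, 70 mm above the table.
- ring (a joint): Angle of the steel lock ring (outer diameter 114 mm, 22 to 34 mm above the table) about the stand's axis. Grows clockwise seen from above, from 0 (open) to 1.4 rad (lever against the steel stop block, locked). At angle q its handle lies at bearing 0.7 - q rad from the stand's +x. It takes about 1.5 N at the handle and stays where it is left.
- ring_handle (a point): Top centre of the ring's upright round black handle, 14 mm in diameter, 85 mm from the ring's axis on a flat lever; its top is 90 mm and the lever's top 33 mm above the table. It can be pinched from above or pushed.
There are look-alikes about, which are no part of the job. Leave any blue look-alike of the strip alone.

How it is judged:
By the outcome, as a careful person would: the job done as asked, in the order asked, and still so for the second after the job is handed in, with the robot touching nothing.
It also fails if it takes over 61 s, if anything falls off the work surface, if the arm or the gripper's body presses on something with over 40 N, if the wrist force passes 120 N, or if a joint passes its speed limit or range.

## Working session

There is one attempt and no reset: what is moved stays moved. The work goes in short steps, Python scripts to look and compute and a tool call to move; the robot and the scene stay as the last step left them, time stands still between calls to the robot, and variables do not carry over. Pictures are saved under pics/ and viewed, and the job is handed in when it is done.

Besides the shell and the picture viewer there is one more tool, called as name([rows], argument=value, ...), one row to a line, values as JSON. drive_tool: Moves the arm, as the interface text tells. Shift numbers are shares of 0.04 m and turn numbers shares of 4 degrees, none past 1 either way. Its arguments: {"type":"object","properties":{"rows":{"type":"array","items":{"type":"array"}},"newtons":{"type":"number"}},"required":["rows"]}

```bash
mkdir -p pics
python3 - <<'E'
from plant import robot, imaging
import cv2,numpy as np
s=robot.sense(); print({k:np.round(v,3) for k,v in s.items()})
for n in("scene","top"):
    p,d=imaging.read_camera(n); np.savez(f"pics/{n}0.npz",p=p,d=d)
    cv2.imwrite(f"pics/{n}0.png",cv2.resize(p[:,:,::-1],(800,600),interpolation=cv2.INTER_CUBIC))
    m=imaging.camera_model(n); print(n,{k:np.round(v,3).tolist() for k,v in m.items()}, -m["R"].T@m["t"])
E
```

```text
{'t': np.float64(0.0), 'joints': array([-1.5  ,  0.246,  1.559, -0.   ,  1.339, -0.174]), 'dq': array([ 0.001, -0.   , -0.   ,  0.001, -0.002,  0.002]), 'tau': array([ 1.0000e-03, -4.2951e+01, -3.2613e+01, -0.0000e+00,  5.0000e-03,
        0.0000e+00]), 'eef_pos': array([ 0.157, -0.63 ,  0.199]), 'orientation': array([-0.557,  0.436, -0.435,  0.558]), 'force': array([ 0.157, -0.504, -0.153]), 'moment': array([-0.042,  0.02 , -0.076]), 'grip_width': np.float64(1.003)}
scene {'K': [[385.718, 0.0, 254.254], [0.0, 385.718, 191.671], [0.0, 0.0, 1.0]], 'distortion': [-0.029, 0.0, 0.0, 0.0, 0.0], 'R': [[-0.06, 0.998, -0.005], [0.657, 0.036, -0.753], [-0.751, -0.048, -0.658]], 't': [-0.005, -0.298, 1.289]} [1.1640768  0.07749374 0.62424147]
top {'K': [[353.034, 0.0, 259.579], [0.0, 353.034, 193.729], [0.0, 0.0, 1.0]], 'distortion': [-0.097, 0.0, 0.0, 0.0, 0.0], 'R': [[0.012, -1.0, 0.001], [-0.981, -0.012, -0.196], [0.196, 0.002, -0.981]], 't': [0.016, 0.543, 0.739]} [0.38817446 0.0215817  0.83091627]
```

View pics/scene0.png

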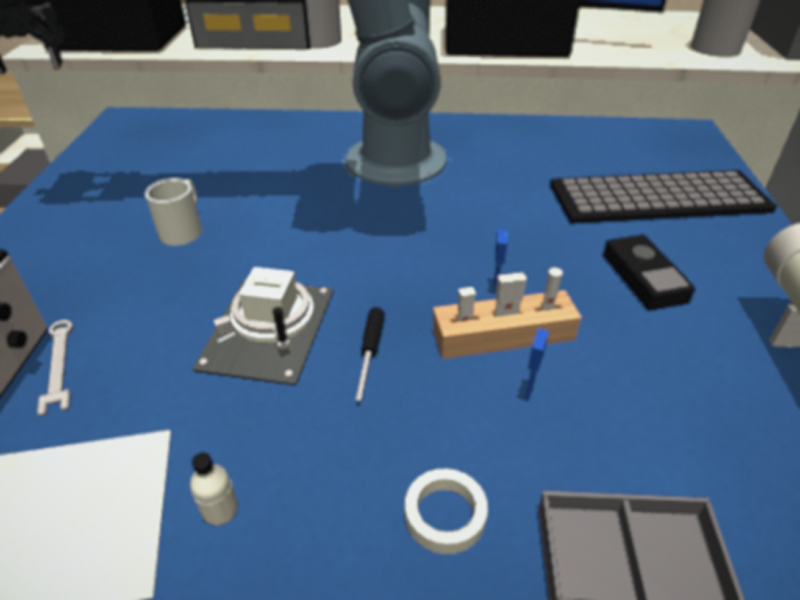

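View pics/top0.png

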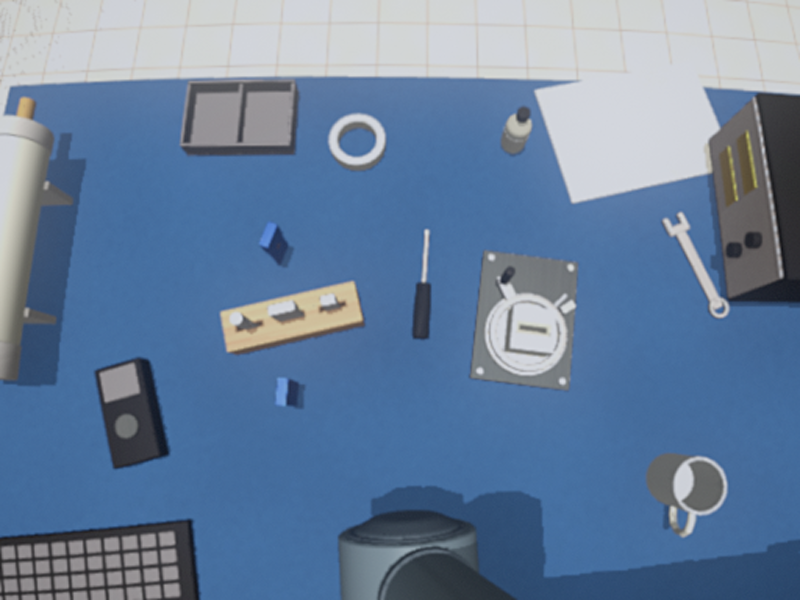

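Top view: the rack is at (292,317) and holds three strips, at (238,320), (284,309) and (330,301). Blue look-alikes stand at (272,237) and (285,390), and the stand is at (527,320). The middle strip looks like the wide one, so I'll enlarge it to confirm.

Run:
```python
import cv2,numpy as np
def crop(n,x0,y0,w,h,f,o):
    p=np.load(f"pics/{n}0.npz")["p"][:,:,::-1]
    cv2.imwrite(o,cv2.resize(p[y0:y0+h,x0:x0+w],None,fx=f,fy=f,interpolation=cv2.INTER_CUBIC))
crop("top",135,170,100,75,8,"pics/c1.png")
crop("top",295,155,80,100,6,"pics/c2.png")
crop("scene",270,165,110,80,7,"pics/c3.png")
crop("scene",120,160,100,85,7,"pics/c4.png")
```

```text
(no output)
```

View pics/c1.png

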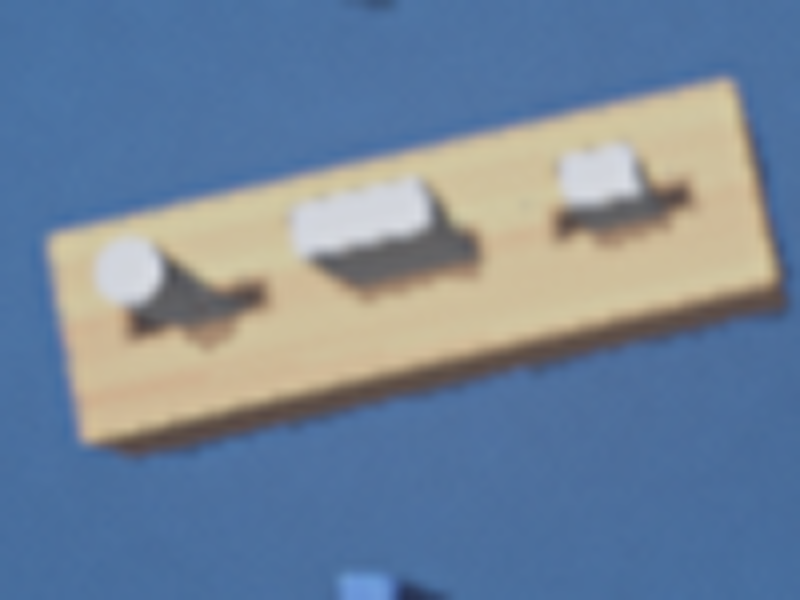

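View pics/c2.png

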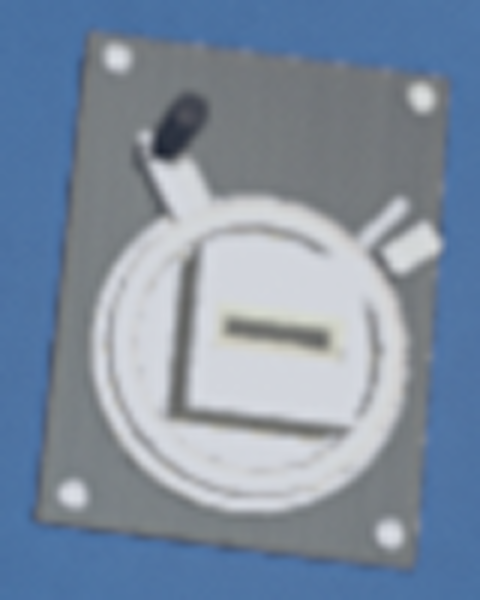

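View pics/c3.png

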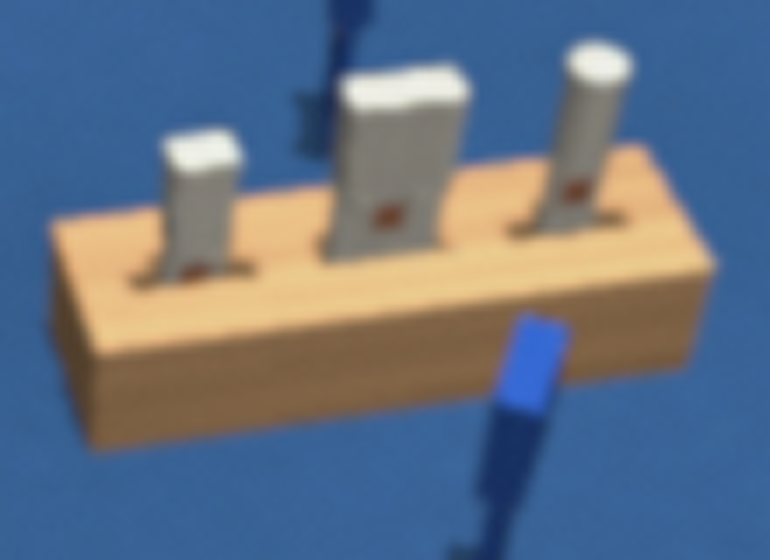

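View pics/c4.png

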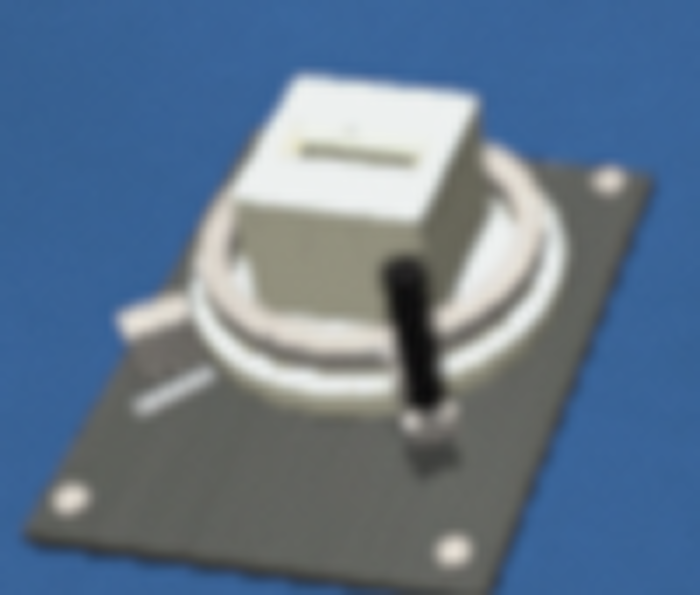

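```bash
cat > h.py <<'E'
import numpy as np,cv2
from plant import robot, imaging
def ray(n,px,z):
    m=imaging.camera_model(n)
    u=cv2.undistortPoints(np.array(px,float).reshape(-1,1,2),m["K"],np.array(m["distortion"],float)).reshape(-1,2)
    R,t=np.array(m["R"]),np.array(m["t"]); c=-R.T@t
    d=np.c_[u,np.ones(len(u))]@R
    s=(z-c[2])/d[:,2]
    return c+d*s[:,None]
def proj(n,X):
    m=imaging.camera_model(n);R,t=np.array(m["R"]),np.array(m["t"])
    return cv2.projectPoints(np.array(X,float).reshape(-1,1,3),cv2.Rodrigues(R)[0],t,m["K"],np.array(m["distortion"],float))[0].reshape(-1,2)
def uncrop(c,x0,y0,f): return (np.array(c,float)+.5)/f-.5+np.array([x0,y0])
E
python3 - <<'E'
from h import *
np.set_printoptions(precision=4,suppress=True)
def rep(name,n,c,x0,y0,f,z,bear=None):
    P=ray(n,uncrop(c,x0,y0,f),z)[:,:2]
    print(name,n,"mean",P.mean(0),"sides",np.linalg.norm(P-np.roll(P,-1,0),axis=1) if len(P)>1 else "", "dirs",np.degrees(np.arctan2(*(np.roll(P,-1,0)-P).T[::-1])) if len(P)>1 else "")
T=(135,170,8);S=(270,165,7)
rep("rack","top",[(47,233),(733,78),(780,285),(83,443)],*T,.045)
rep("rack","scene",[(52,220),(640,147),(716,266),(97,354)],*S,.045)
rep("strip","top",[(290,207),(418,178),(435,230),(305,258)],*T,.110)
rep("strip","scene",[(340,80),(460,66),(470,96),(347,106)],*S,.110)
T=(295,155,6);S=(120,160,7)
rep("plate","top",[(90,32),(450,78),(412,568),(35,520)],*T,.008)
rep("plate","scene",[(28,535),(490,598),(652,180)],*S,.008)
rep("slot","top",[(226,318),(332,330),(330,350),(224,338)],*T,.07)
rep("slot","scene",[(300,146),(418,156),(413,166),(297,154)],*S,.07)
rep("head","top",[(203,236),(367,258),(350,428),(186,408)],*T,.07)
rep("head","scene",[(298,74),(480,95),(420,222),(235,200)],*S,.07)
rep("handle","top",[(190,104)],*T,.09)
rep("handle","scene",[(405,266)],*S,.09)
for n in("top","scene"):
    print(n,proj(n,[[.3,.2,.1]]))
E
```

```text
rack top mean [0.524  0.1901] sides [0.2014 0.0617 0.2016 0.0618] dirs [ -76.3398 -165.8515  103.6872   13.9289]
rack scene mean [0.5209 0.1919] sides [0.2    0.0594 0.2015 0.0623] dirs [ 103.5759   15.0237  -75.6113 -166.4119]
strip top mean [0.5234 0.1893] sides [0.0344 0.0147 0.0347 0.0143] dirs [ -76.3158 -159.3725  103.0591   19.5019]
strip scene mean [0.5215 0.1916] sides [0.0381 0.0145 0.038  0.0124] dirs [ 103.4181    6.2638  -79.7027 -174.0516]
plate top mean [ 0.5306 -0.1589] sides [0.1479 0.1987 0.148  0.1981] dirs [-96.6262 172.9535  83.1424  -7.0834]
plate scene mean [ 0.567 -0.135] sides [0.1483 0.1968 0.2457] dirs [ 83.4306 173.7755 -43.3409]
slot top mean [ 0.5052 -0.1558] sides [0.0392 0.0075 0.0391 0.0074] dirs [-95.9333 172.2406  84.0531  -7.2099]
slot scene mean [ 0.5078 -0.1536] sides [0.0395 0.0051 0.039  0.0041] dirs [  85.683    -6.4517  -95.8363 -179.9994]
head top mean [ 0.506  -0.1553] sides [0.0612 0.0634 0.0602 0.064 ] dirs [-97.0842 172.0972  83.5075  -6.9884]
head scene mean [ 0.503  -0.1541] sides [0.0636 0.0647 0.0613 0.0652] dirs [ 82.7995  -5.9783 -96.8436 176.0592]
handle top mean [ 0.5861 -0.1217] sides  dirs 
handle scene mean [ 0.5814 -0.1195] sides  dirs 
top [[170.3084 306.5242]]
scene [[322.9606 125.881 ]]
```

```bash
cat >> h.py <<'E'
from scipy.spatial.transform import Rotation as Ro
def st():
    s=robot.sense(); M=Ro.from_quat(s["orientation"]).as_matrix()
    print("t",round(float(s["t"]),2),"pos",np.round(s["eef_pos"],4),"xdir",np.round(np.degrees(np.arctan2(M[1,0],M[0,0])),2),"down",np.round(M[:,1],3),"F",np.round(s["force"],1),"M",np.round(s["moment"],2),"g",round(float(s["grip_width"]),3),"q",np.round(s["joints"],2))
    return s
E
python3 -c "
from h import *
st()"
```

```text
t 0.1 pos [ 0.1575 -0.63    0.1994] xdir -75.98 down [-0.     0.002 -1.   ] F [-0.2 -0.2 -0.5] M [ 0.03 -0.03 -0.01] g 1.001 q [-1.5   0.25  1.56  0.    1.34 -0.17]
```

drive_tool([
  [0.6,[0.3,0.68,0.1],0.75],
  [0.6,[0.3,0.68,0.1],0.75],
  [0.6,[0.3,0.68,0],0.75],
  [0.6,[0.3,0.68,0],0.75],
  [0.6,[0.3,0.68,0],0.75],
  [0.6,[0.3,0.68,0],0.75],
  [0.6,[0.3,0.68,0],0.75],
  [0.6,[0.3,0.68,0],0.75],
  [0.6,[0.3,0.68,0],0.75],
  [0.6,[0.3,0.68,0],0.75],
])

```text
t: 0.93
eef_pos: [0.2777, -0.357, 0.2079]
orientation: [-0.651, 0.276, -0.275, 0.651]
force: [0.6, -0.4, 0.2]
grip_width: 0.602
```

drive_tool([
  [0.6,[0.3,0.68,0],0.75],
  [0.6,[0.3,0.68,0],0.75],
  [0.6,[0.3,0.68,0],0.75],
  [0.6,[0.3,0.68,0],0.75],
  [0.6,[0.3,0.68,0],0.75],
  [0.6,[0.3,0.68,0],0.75],
  [0.6,[0.3,0.68,0],0.75],
  [0.6,[0.3,0.68,0],0.75],
  [0.6,[0.3,0.68,0],0.75],
  [0.6,[0.3,0.68,0],0.75],
])

```text
t: 1.77
eef_pos: [0.3976, -0.085, 0.2081]
orientation: [-0.7, 0.097, -0.097, 0.7]
force: [0.6, -0.7, -0.2]
grip_width: 0.598
```

drive_tool([
  [0.6,[0.3,0.68,0],0.75],
  [0.6,[0.3,0.68,0],0.75],
  [0.6,[0.3,0.68,0],0.75],
  [0.6,[0.3,0.68,0],0.75],
  [0.6,[0.3,0.68,0],0.75],
  [0.6,[0.3,0.68,0],0.75],
  [0.6,[0.3,0.68,0],0.75],
  [0.6,[0.3,0.68,0],0.75],
  [0.6,[0.3,0.68,0],0.7],
  [0.6,[0,0,0],0],
])

```text
t: 2.6
eef_pos: [0.5062, 0.1617, 0.2079]
orientation: [-0.703, -0.069, 0.069, 0.704]
force: [-0.2, -0.9, 0.2]
grip_width: 0.6
```

```bash
python3 -c "
from h import *
st()"
```

```text
t 2.6 pos [0.5062 0.1617 0.2079] xdir 11.14 down [-0.     0.001 -1.   ] F [-0.2 -0.9  0.2] M [ 0.02 -0.01  0.01] g 0.6 q [ 0.09 -0.04  1.85  0.    1.33 -0.1 ]
```

drive_tool([
  [0.6,[0.2,0.35,0],0.35],
  [0.6,[0.2,0.36,0],0.3],
  [0.6,[0,0,-0.4],0],
  [0.6,[0,0,-0.5],0],
  [0.6,[0,0,-0.5],0],
  [0.6,[0,0,-0.4],0],
  [0.6,[0,0,-0.2],0],
  [0.6,[0,0,0],0],
  [0.6,[0,0,0],0],
  [0.6,[0,0,0],0],
])

```text
t: 3.43
eef_pos: [0.5224, 0.1865, 0.1297]
orientation: [0.702, 0.083, -0.082, -0.702]
force: [0.1, -0.3, 0.2]
grip_width: 0.604
```

Run:
```python
from h import *
st()
for n,b in(("top",(135,150,100,90)),("scene",(250,130,140,110))):
    p,d=imaging.read_camera(n); x,y,w,h=b
    cv2.imwrite(f"pics/{n}1.png",cv2.resize(p[y:y+h,x:x+w,::-1],None,fx=5,fy=5,interpolation=cv2.INTER_CUBIC))
```

```text
t 3.43 pos [0.5224 0.1865 0.1297] xdir 13.41 down [ 0.002  0.    -1.   ] F [ 0.1 -0.3  0.2] M [0.01 0.   0.  ] g 0.604 q [ 0.14  0.1   1.86 -0.    1.18 -0.1 ]
```

View pics/top1.png

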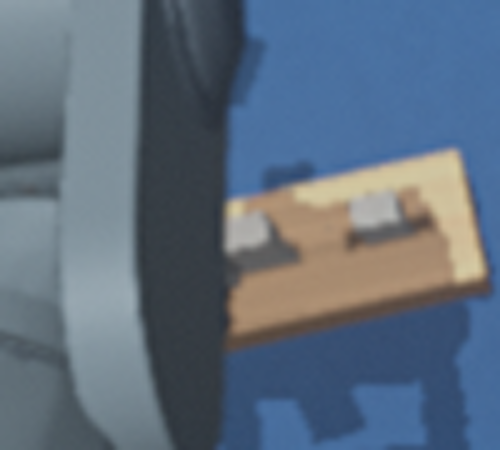

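View pics/scene1.png

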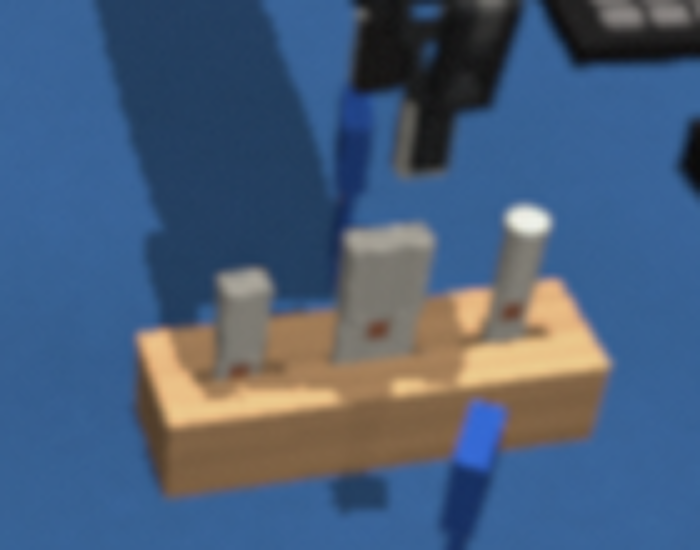

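Run:
```python
from h import *
c,s=np.cos(np.radians(13.4)),np.sin(np.radians(13.4))
for k in(-.03,0,.03):
  q=proj("scene",[[.5224+k*c,.1865+k*s,.13],[.5224+k*c,.1865+k*s,.11],[.5224+k*c,.1902+k*s,.11]]); print(k,(q-[250,130])*5)
```

```text
-0.03 [[358.41354937 155.9982715 ]
 [353.37051604 193.01309561]
 [361.92393613 193.29713374]]
0 [[380.24426833 198.43472389]
 [374.70545124 235.77998071]
 [383.49455263 236.07938536]]
0.03 [[403.30507667 243.29320452]
 [397.22130305 280.94396875]
 [406.25893625 281.25973125]]
```

Run:
```python
from h import *
p,d=imaging.read_camera("scene"); np.savez("pics/s2.npz",p=p,d=d)
x,y,w,h=230,20,150,190
cv2.imwrite("pics/s2.png",cv2.resize(p[y:y+h,x:x+w,::-1],None,fx=3.1,fy=3.1,interpolation=cv2.INTER_CUBIC))
def X(n,u,v,z):
    m=imaging.camera_model(n); a=cv2.undistortPoints(np.array([[[u,v]]],float),m["K"],np.array(m["distortion"],float)).ravel()
    return np.array(m["R"]).T@(np.array([a[0]*z,a[1]*z,z])-m["t"])
for u,v in((334,160),(337,155),(331,158),(332,150),(340,150),(327,178)):
    print(u,v,d[v,u],X("scene",u,v,d[v,u]).round(3))
```

```text
334 160 0.739953 [0.559 0.193 0.182]
337 155 0.73581076 [0.556 0.197 0.192]
331 158 0.7431779 [0.554 0.187 0.183]
332 150 0.7221963 [0.561 0.186 0.207]
340 150 0.7014804 [0.578 0.197 0.219]
327 178 0.8094529 [0.528 0.19  0.112]
```

View pics/s2.png

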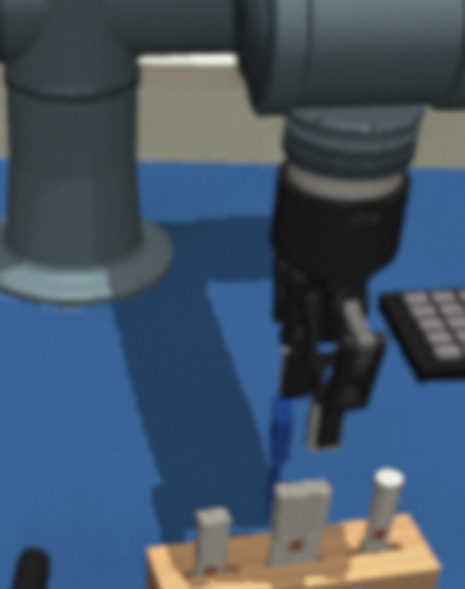

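Run:
```python
from h import *
st()
d=np.load("pics/s2.npz")["d"]; np.set_printoptions(linewidth=200)
print(d[140:170:2,318:346:2].round(2))
```

```text
t 3.58 pos [0.5224 0.1866 0.1297] xdir 13.42 down [ 0.002  0.    -1.   ] F [ 0.3 -0.5  0.5] M [-0.02  0.03  0.04] g 0.6 q [ 0.14  0.1   1.86 -0.    1.18 -0.1 ]
[[1.11 0.79 0.78 0.79 0.79 0.79 0.79 0.72 0.71 1.11 0.69 0.68 0.68 0.68]
 [1.11 0.79 0.79 0.79 0.79 0.79 0.79 0.72 0.72 0.7  0.69 0.68 0.68 0.69]
 [1.1  0.79 0.79 0.79 0.79 0.79 0.79 0.72 0.72 0.7  0.69 0.69 0.69 0.69]
 [1.09 0.8  0.8  0.79 0.8  0.8  0.8  0.72 0.72 0.7  0.69 0.69 0.7  0.7 ]
 [1.09 0.91 0.8  0.8  0.8  1.08 1.08 0.72 0.71 0.7  0.7  0.7  0.7  0.7 ]
 [0.92 0.9  0.9  0.91 1.08 1.08 0.74 0.72 0.71 0.7  0.7  0.7  0.7  0.7 ]
 [0.92 0.9  0.9  0.9  1.07 1.07 0.74 0.73 0.73 0.7  0.7  0.71 0.71 1.07]
 [0.91 0.89 0.89 0.89 1.06 1.06 0.74 0.74 0.73 0.73 0.73 0.73 1.07 1.06]
 [0.91 0.89 0.89 0.89 1.06 1.05 0.74 0.74 0.73 0.73 0.74 0.73 1.06 1.06]
 [0.9  0.9  0.9  0.9  1.05 1.05 0.74 0.74 0.73 0.74 0.74 0.74 1.05 1.05]
 [0.9  0.9  0.9  1.04 1.04 1.04 0.75 0.74 0.74 0.74 0.74 0.74 1.04 1.04]
 [0.9  0.9  0.9  1.03 1.04 1.04 0.75 0.75 0.74 0.74 0.74 0.76 1.04 1.03]
 [0.91 0.91 0.91 1.03 1.03 1.03 0.75 0.75 0.75 0.76 0.76 1.03 1.03 1.03]
 [0.91 0.91 0.91 1.02 1.02 1.02 1.02 1.02 1.02 1.02 1.02 1.02 1.02 1.02]
 [0.92 0.91 0.91 1.01 1.02 1.02 1.02 1.02 1.02 1.02 1.01 1.01 1.02 1.01]]
```

Run:
```python
from h import *
d=np.load("pics/s2.npz")["d"]
m=imaging.camera_model("scene")
def X(u,v):
    z=d[v,u];a=cv2.undistortPoints(np.array([[[u,v]]],float),m["K"],np.array(m["distortion"],float)).ravel()
    return np.array(m["R"]).T@(np.array([a[0]*z,a[1]*z,z])-m["t"])
for u,v in((330,164),(334,164),(338,164),(322,147),(326,148),(328,146),(324,144)): print(u,v,X(u,v).round(3))
# finger sticks: whole wrist visible points
for u,v in((340,120),(340,95),(345,80)): print(u,v,X(u,v).round(3))
```

```text
330 164 [0.554 0.187 0.169]
334 164 [0.553 0.195 0.168]
338 164 [0.551 0.203 0.167]
322 147 [0.499 0.175 0.17 ]
326 148 [0.497 0.184 0.167]
328 146 [0.495 0.188 0.171]
324 144 [0.495 0.179 0.175]
340 120 [0.56  0.192 0.271]
340 95 [0.557 0.186 0.318]
345 80 [0.553 0.191 0.343]
```

drive_tool([
  [0.6,[0,0.1,-0.25],0.08],
  [0.6,[0,0,-0.25],0],
  [0.6,[0,0,-0.25],0],
  [0.6,[0,0,-0.25],0],
  [0.6,[0,0,0],0],
  [0.6,[0,0,0],0],
  [0.6,[0,0,0],0],
  [0.6,[0,0,0],0],
  [0.6,[0,0,0],0],
  [0.6,[0,0,0],0],
])

```text
t: 4.42
eef_pos: [0.522, 0.1906, 0.089]
orientation: [-0.702, -0.085, 0.084, 0.702]
force: [-0.2, -0.1, -0.1]
grip_width: 0.594
```

```bash
cat >> h.py <<'E'
def shot(n,x,y,w,h,o,f=5):
    p,d=imaging.read_camera(n); np.savez(f"pics/{o}.npz",p=p,d=d)
    cv2.imwrite(f"pics/{o}.png",cv2.resize(p[y:y+h,x:x+w,::-1],None,fx=f,fy=f,interpolation=cv2.INTER_CUBIC))
def XD(n,d,u,v):
    m=imaging.camera_model(n)
    z=d[v,u];a=cv2.undistortPoints(np.array([[[u,v]]],float),m["K"],np.array(m["distortion"],float)).ravel()
    return np.array(m["R"]).T@(np.array([a[0]*z,a[1]*z,z])-m["t"])
E
python3 - <<'E'
from h import *
st(); shot("scene",270,110,120,115,"s3")
E
```

```text
t 4.42 pos [0.522  0.1906 0.089 ] xdir 13.74 down [ 0.001  0.    -1.   ] F [-0.2 -0.1 -0.1] M [0.   0.03 0.01] g 0.594 q [ 0.15  0.16  1.88 -0.    1.1  -0.09]
```

View pics/s3.png

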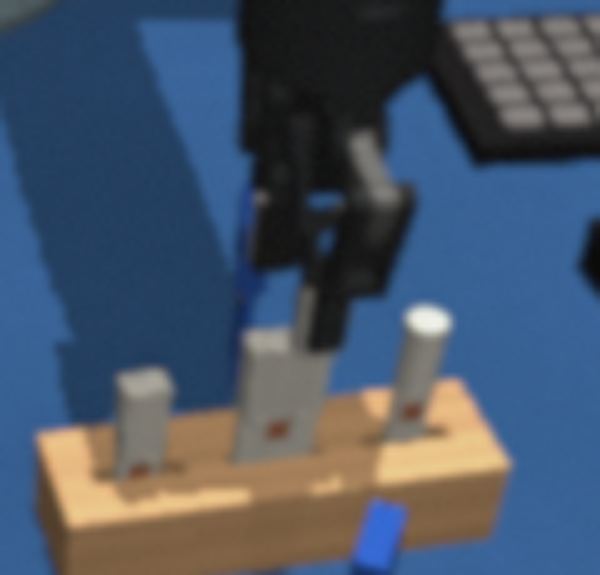

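Run:
```python
from h import *
d=np.load("pics/s3.npz")["d"]; np.set_printoptions(linewidth=200)
print(d[160:186:2,316:346:2].round(3))
for u,v in((331,178),(335,178),(337,176),(325,178),(322,160)): print(u,v,XD("scene",d,u,v).round(3))
```

```text
[[1.043 0.901 0.822 0.816 0.816 0.82  0.822 0.754 0.741 0.741 0.721 0.71  0.709 0.708 0.711]
 [1.036 0.906 0.82  0.823 0.825 0.824 0.824 0.756 0.743 0.747 0.722 0.711 0.714 0.713 0.715]
 [1.027 0.907 0.909 0.825 0.827 1.031 1.027 0.751 0.744 0.734 0.724 0.718 0.73  0.734 0.733]
 [1.022 0.911 0.912 0.913 1.02  1.021 1.024 0.76  0.747 0.731 0.727 0.724 0.728 0.732 0.729]
 [1.017 0.914 0.919 0.915 1.017 1.015 1.014 0.764 0.761 0.732 0.73  0.726 0.728 0.729 0.731]
 [1.01  0.928 0.919 1.009 1.011 1.007 1.008 0.765 0.762 0.756 0.734 0.761 0.757 1.009 1.01 ]
 [1.005 0.925 0.925 1.003 1.003 1.003 1.003 0.767 0.762 0.759 0.762 0.761 0.76  1.002 1.005]
 [0.996 0.931 0.931 0.998 0.998 0.997 0.999 0.771 0.767 0.762 0.765 0.764 0.995 1.001 0.996]
 [0.989 0.934 0.815 0.815 0.814 0.818 0.782 0.774 0.769 0.767 0.765 0.766 0.99  0.992 0.988]
 [0.981 0.937 0.809 0.811 0.814 0.811 0.781 0.777 0.769 0.77  0.772 0.769 0.985 0.982 0.984]
 [0.973 0.938 0.81  0.    0.809 0.811 0.809 0.779 0.774 0.775 0.782 0.98  0.979 0.977 0.978]
 [0.969 0.827 0.812 0.813 0.813 0.816 0.814 0.816 0.818 0.818 0.821 0.971 0.974 0.973 0.972]
 [0.961 0.827 0.813 0.818 0.816 0.819 0.817 0.817 0.822 0.823 0.966 0.966 0.968 0.968 0.968]]
331 178 [0.555 0.193 0.134]
335 178 [0.556 0.201 0.136]
337 176 [0.559 0.204 0.143]
325 178 [0.525 0.186 0.11 ]
322 160 [0.498 0.179 0.137]
```

drive_tool([
  [0.6,[0,0,-0.25],0],
  [0.6,[0,0,-0.25],0],
  [0.6,[0,0,-0.25],0],
  [0.6,[0,0,-0.17],0],
  [0.6,[0,0,0],0],
  [0.6,[0,0,0],0],
  [0.6,[0,0,0],0],
  [0.6,[0,0,0],0],
  [0.6,[0,0,0],0],
  [0.6,[0,0,0],0],
])

```text
t: 5.3
eef_pos: [0.5219, 0.1906, 0.0521]
orientation: [-0.702, -0.085, 0.084, 0.702]
force: [-0.6, -0.1, -0.5]
grip_width: 0.604
```

Run:
```python
from h import *
st(); shot("scene",270,110,120,115,"s4")
```

```text
t 5.3 pos [0.5219 0.1906 0.0521] xdir 13.75 down [ 0.001  0.    -1.   ] F [-0.6 -0.1 -0.5] M [ 0.01 -0.02 -0.  ] g 0.604 q [ 0.15  0.21  1.89 -0.    1.04 -0.09]
```

View pics/s4.png

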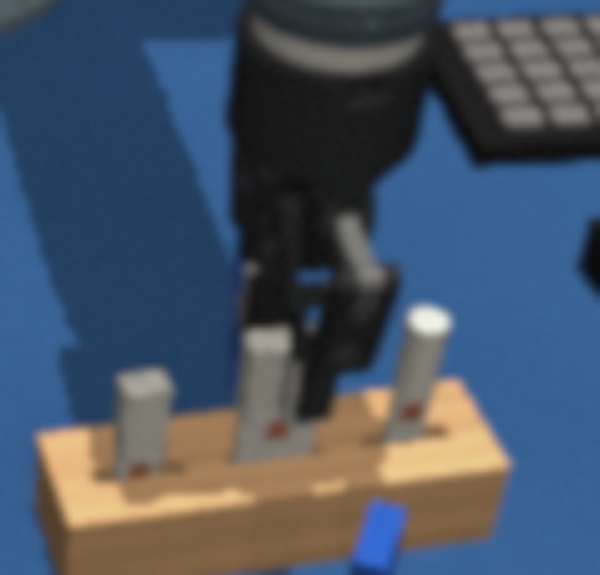

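Run:
```python
from h import *
d=np.load("pics/s4.npz")["d"]; np.set_printoptions(linewidth=200)
print(d[176:198:2,316:346:2].round(3))
for u,v in((331,191),(333,191),(329,191),(331,192)): print(u,v,XD("scene",d,u,v).round(3))
print(proj("scene",[[.555,.198,.085],[.555,.198,.095]]))
```

```text
[[0.993 0.844 0.817 0.815 0.817 0.815 0.777 0.767 0.773 0.741 0.733 0.737 0.737 0.737 0.739]
 [0.979 0.938 0.813 0.81  0.812 0.812 0.776 0.768 0.754 0.743 0.74  0.742 0.76  0.757 0.744]
 [0.977 0.939 0.811 0.809 0.81  0.81  0.774 0.77  0.757 0.745 0.746 0.753 0.753 0.758 0.75 ]
 [0.969 0.828 0.812 0.813 0.813 0.814 0.785 0.785 0.757 0.    0.754 0.753 0.757 0.756 0.756]
 [0.965 0.831 0.816 0.817 0.816 0.819 0.785 0.786 0.758 0.754 0.756 0.757 0.758 0.965 0.965]
 [0.96  0.831 0.818 0.819 0.821 0.821 0.79  0.788 0.782 0.785 0.784 0.959 0.959 0.959 0.961]
 [0.956 0.832 0.82  0.821 0.825 0.824 0.792 0.79  0.787 0.792 0.788 0.953 0.952 0.884 0.888]
 [0.954 0.833 0.827 0.829 0.829 0.805 0.797 0.792 0.79  0.79  0.791 0.882 0.88  0.88  0.882]
 [0.877 0.837 0.829 0.833 0.831 0.805 0.8   0.794 0.793 0.795 0.795 0.876 0.873 0.876 0.878]
 [0.871 0.839 0.84  0.84  0.842 0.844 0.805 0.807 0.807 0.808 0.87  0.87  0.868 0.873 0.869]
 [0.864 0.843 0.842 0.846 0.842 0.847 0.85  0.851 0.851 0.866 0.866 0.865 0.865 0.869 0.867]]
331 191 [0.559 0.197 0.103]
333 191 [0.557 0.201 0.102]
329 191 [0.554 0.194 0.099]
331 192 [0.559 0.197 0.101]
[[330.296626   196.42027564]
 [330.89790272 192.83432302]]
```

drive_tool([
  [0.6,[0,0,-0.05],0],
  [0.6,[0,0,-0.05],0],
  [0.6,[0,0,-0.04],0],
  [0.6,[0,0,-0.03],0],
  [0.6,[0,0,-0.02],0],
  [0.6,[0,0,-0.02],0],
  [0.6,[0,0,-0.02],0],
  [0.6,[0,0,-0.02],0],
  [0.6,[0,0,0],0],
  [0.6,[0,0,0],0],
])

```text
t: 6.18
eef_pos: [0.5215, 0.1906, 0.0416]
orientation: [-0.702, -0.085, 0.085, 0.702]
force: [-1.1, 0.3, -0.4]
grip_width: 0.598
```

drive_tool([
  [0.4,[0,0,0],0],
  [0.3,[0,0,0],0],
  [0.2,[0,0,0],0],
  [0.1,[0,0,0],0],
  [0.0,[0,0,0],0],
  [0.0,[0,0,0],0],
  [0.0,[0,0,0],0],
  [0.0,[0,0,0],0],
  [0.0,[0,0,0],0],
  [0.0,[0,0,0],0],
], newtons=60)

```text
t: 7.02
eef_pos: [0.5221, 0.1907, 0.0419]
orientation: [-0.702, -0.085, 0.084, 0.702]
force: [3.7, 0.5, -0.0]
grip_width: 0.159
```

Run:
```python
from h import *
st(); shot("scene",270,110,120,115,"s5")
```

```text
t 7.02 pos [0.5221 0.1907 0.0419] xdir 13.75 down [ 0.001  0.    -1.   ] F [ 3.7  0.5 -0. ] M [ 0.14 -0.58  0.09] g 0.159 q [ 0.15  0.23  1.9   0.    1.02 -0.09]
```

View pics/s5.png

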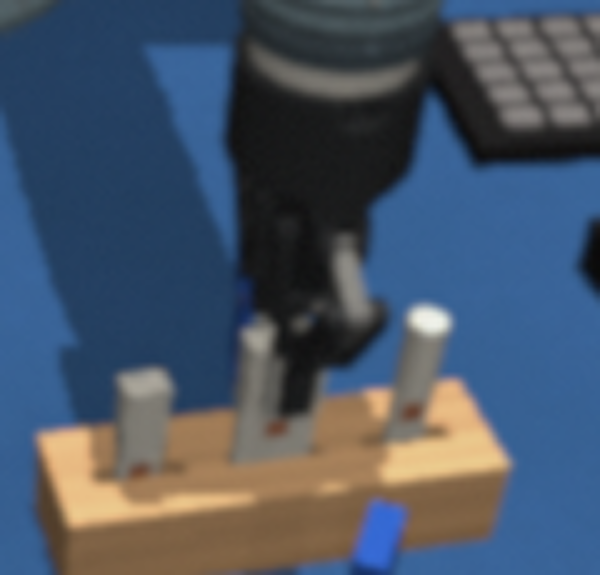

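drive_tool([
  [0.0,[0,0,0.1],0],
  [0.0,[0,0,0.2],0],
  [0.0,[0,0,0.4],0],
  [0.0,[0,0,0.5],0],
  [0.0,[0,0,0.5],0],
  [0.0,[0,0,0.5],0],
  [0.0,[0,0,0.5],0],
  [0.0,[0,0,0.3],0],
  [0.0,[0,0,0],0],
  [0.0,[0,0,0],0],
])

```text
t: 7.9
eef_pos: [0.521, 0.1905, 0.1612]
orientation: [0.702, 0.084, -0.085, -0.702]
force: [0.3, -0.2, -1.0]
grip_width: 0.156
```

Run:
```python
from h import *
st(); shot("scene",250,70,140,150,"s6",4)
```

```text
t 7.9 pos [0.521  0.1905 0.1612] xdir 13.75 down [-0.001 -0.    -1.   ] F [ 0.3 -0.2 -1. ] M [-0.03  0.02  0.02] g 0.156 q [ 0.15  0.06  1.84 -0.    1.24 -0.09]
```

View pics/s6.png

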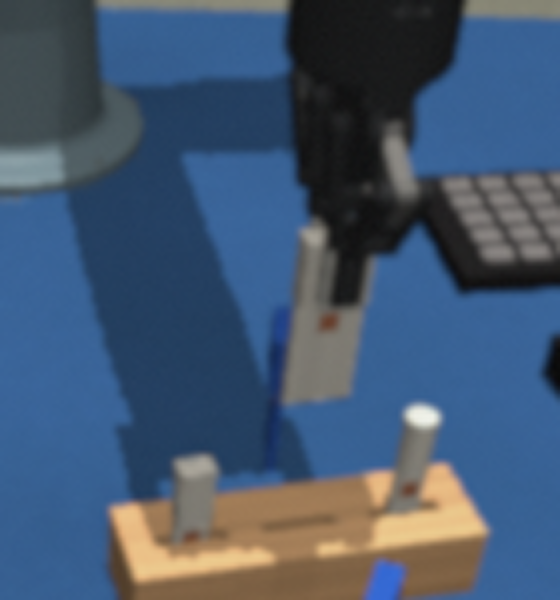

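drive_tool([
  [0.0,[0,-0.4,0],-0.5],
  [0.0,[-0.05,-0.7,0],-0.5],
  [0.0,[-0.05,-0.8,0],-0.5],
  [0.0,[-0.05,-0.8,0],-0.5],
  [0.0,[-0.05,-0.8,0],-0.5],
  [0.0,[-0.05,-0.8,0],-0.5],
  [0.0,[-0.05,-0.8,0],-0.5],
  [0.0,[-0.05,-0.8,0],-0.5],
  [0.0,[-0.05,-0.8,0],-0.5],
  [0.0,[-0.02,-0.7,0],-0.5],
])

```text
t: 8.78
eef_pos: [0.503, -0.1068, 0.1595]
orientation: [-0.706, 0.041, -0.038, 0.706]
force: [0.7, -0.0, -0.9]
grip_width: 0.156
```

drive_tool([
  [0.0,[0,-0.6,0],-0.16],
  [0.0,[0,-0.4,0],0],
  [0.0,[0,-0.23,0],0],
  [0.0,[0,0,0],0],
  [0.0,[0,0,0],0],
  [0.0,[0,0,0],0],
  [0.0,[0,0,0],0],
  [0.0,[0,0,0],0],
  [0.0,[0,0,0],0],
  [0.0,[0,0,0],0],
])

```text
t: 9.62
eef_pos: [0.5048, -0.1542, 0.1617]
orientation: [0.706, -0.042, 0.042, -0.706]
force: [-0.2, 0.3, -1.0]
grip_width: 0.158
```

Run:
```python
from h import *
st(); shot("scene",100,80,140,150,"s7",4); shot("top",270,130,130,130,"t7",4)
```

```text
t 9.62 pos [ 0.5048 -0.1542  0.1617] xdir -6.85 down [ 0. -0. -1.] F [-0.2  0.3 -1. ] M [ 0.   -0.04 -0.04] g 0.158 q [-0.51 -0.    1.9  -0.    1.24 -0.39]
```

View pics/s7.png

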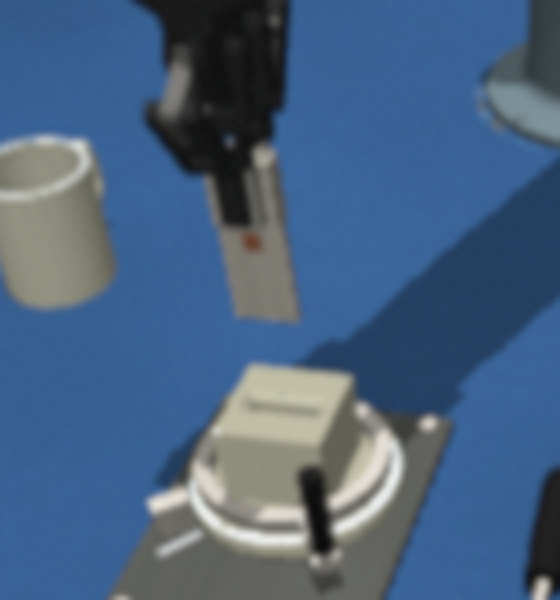

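View pics/t7.png

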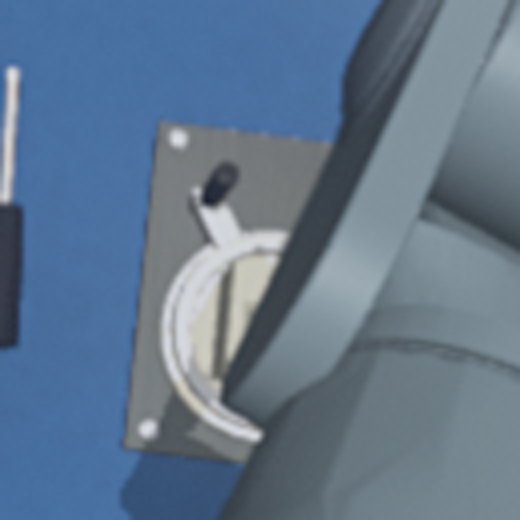

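Run:
```python
from h import *
f=lambda c:uncrop(c,100,80,4)
P=ray("scene",f([(235,319),(298,322)]),.13); print("strip edge",P.round(4),P.mean(0).round(4),np.linalg.norm(P[0]-P[1]))
P=ray("scene",f([(250,364),(356,374),(325,446),(219,434)]),.07); print("head",P.mean(0))
P=ray("scene",f([(247,401),(322,409),(319,416),(245,410)]),.07); print("slot",P.round(4),P.mean(0))
P=ray("top",uncrop([(222,172)],270,130,4),.09);print("handle top",P)
P=ray("scene",f([(312,470)]),.09);print("handle scene",P)
p=np.load("pics/s7.npz")["p"]
cv2.imwrite("pics/z7.png",cv2.resize(p[135:205,140:200,::-1],None,fx=8,fy=8,interpolation=cv2.INTER_CUBIC))
```

```text
strip edge [[ 0.5052 -0.1719  0.13  ]
 [ 0.5062 -0.1372  0.13  ]] [ 0.5057 -0.1546  0.13  ] 0.034771241831949275
head [ 0.50320459 -0.15234787  0.07      ]
slot [[ 0.5022 -0.176   0.07  ]
 [ 0.507  -0.1319  0.07  ]
 [ 0.5132 -0.1323  0.07  ]
 [ 0.5102 -0.1752  0.07  ]] [ 0.50813461 -0.15382648  0.07      ]
handle top [[ 0.58444335 -0.11921639  0.09      ]]
handle scene [[ 0.58003909 -0.11936695  0.09      ]]
```

View pics/z7.png

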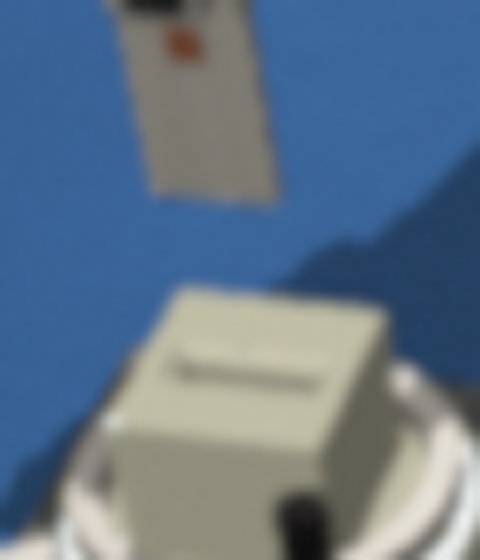

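drive_tool([
  [0.0,[0,0.02,-0.2],0],
  [0.0,[0,0,-0.4],0],
  [0.0,[0,0,-0.4],0],
  [0.0,[0,0,-0.3],0],
  [0.0,[0,0,-0.1],0],
  [0.0,[0,0,0],0],
  [0.0,[0,0,0],0],
  [0.0,[0,0,0],0],
  [0.0,[0,0,0],0],
  [0.0,[0,0,0],0],
])

```text
t: 10.55
eef_pos: [0.5053, -0.1541, 0.1065]
orientation: [0.706, -0.042, 0.043, -0.706]
force: [-0.0, -0.5, -0.6]
grip_width: 0.158
```

Run:
```python
from h import *
st(); shot("scene",135,120,80,75,"s8",8)
```

```text
t 10.55 pos [ 0.5053 -0.1541  0.1065] xdir -6.9 down [ 0.001 -0.001 -1.   ] F [-0.  -0.5 -0.6] M [-0.    0.01  0.06] g 0.158 q [-0.51  0.07  1.94  0.    1.13 -0.39]
```

View pics/s8.png

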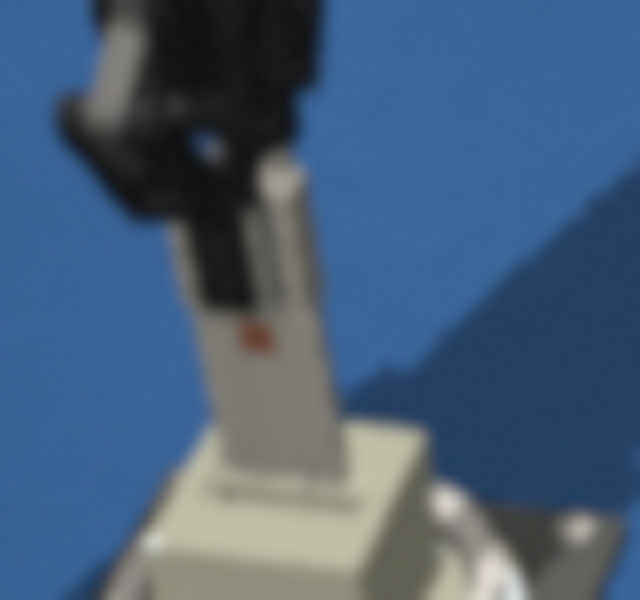

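Run:
```python
from h import *
f=lambda c:uncrop(c,135,120,8)
for z in(.0742,.078): P=ray("scene",f([(225,470),(348,480)]),z); print("strip edge",P.round(4),P.mean(0).round(4))
P=ray("scene",f([(212,485),(358,497),(362,509),(210,498)]),.07); print("slot",P.round(4),P.mean(0))
P=ray("scene",f([(430,430),(360,578),(152,545)]),.07); print("head",P.round(4),(P[0]+P[2])/2)
d=np.load("pics/s8.npz")["d"]
for c in((287,440),(287,460),(250,460),(330,470)):
    u,v=np.round(f(c)).astype(int); print(u,v,XD("scene",d,u,v).round(4))
for c in((180,520),(300,550),(390,460),(260,540),(400,450)):
    u,v=np.round(f(c)).astype(int); print("head",u,v,XD("scene",d,u,v).round(4))
```

```text
strip edge [[ 0.5016 -0.1724  0.0742]
 [ 0.5041 -0.1366  0.0742]] [ 0.5029 -0.1545  0.0742]
strip edge [[ 0.5062 -0.1707  0.078 ]
 [ 0.5087 -0.1351  0.078 ]] [ 0.5074 -0.1529  0.078 ]
slot [[ 0.5034 -0.1764  0.07  ]
 [ 0.5064 -0.1338  0.07  ]
 [ 0.5116 -0.1316  0.07  ]
 [ 0.5091 -0.1756  0.07  ]] [ 0.50761822 -0.15436497  0.07      ]
head [[ 0.4753 -0.1192  0.07  ]
 [ 0.5407 -0.1261  0.07  ]
 [ 0.5301 -0.1868  0.07  ]] [ 0.50268586 -0.1530045   0.07      ]
170 175 [ 0.5069 -0.1522  0.0889]
170 177 [ 0.5094 -0.1522  0.0852]
166 177 [ 0.5045 -0.1631  0.0808]
176 178 [ 0.5123 -0.138   0.0853]
head 157 185 [ 0.5241 -0.18    0.073 ]
head 172 188 [ 0.5322 -0.1444  0.0728]
head 183 177 [ 0.4903 -0.1286  0.0708]
head 167 187 [ 0.5276 -0.1569  0.0713]
head 185 176 [ 0.4863 -0.1247  0.0706]
```

drive_tool([
  [0.0,[0,0,-0.05],0],
  [0.0,[0,0,-0.05],0],
  [0.0,[0,0,-0.05],0],
  [0.0,[0,0,-0.05],0],
  [0.0,[0,0,-0.05],0],
  [0.0,[0,0,-0.03],0],
  [0.0,[0,0,-0.02],0],
  [0.0,[0,0,0],0],
  [0.0,[0,0,0],0],
  [0.0,[0,0,0],0],
])

```text
t: 11.43
eef_pos: [0.5048, -0.1539, 0.0937]
orientation: [0.706, -0.042, 0.043, -0.706]
force: [-0.4, -0.7, -0.8]
grip_width: 0.151
```

Run:
```python
from h import *
st(); shot("scene",135,120,80,75,"s9",8)
```

```text
t 11.43 pos [ 0.5048 -0.1539  0.0937] xdir -6.89 down [ 0. -0. -1.] F [-0.4 -0.7 -0.8] M [ 0.04 -0.05 -0.02] g 0.151 q [-0.51  0.09  1.95 -0.    1.11 -0.39]
```

View pics/s9.png

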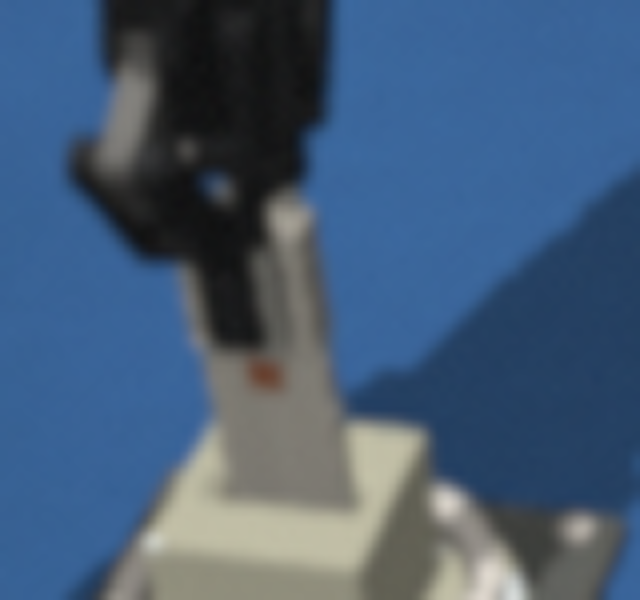

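drive_tool([
  [0.0,[0,0,-0.08],0],
  [0.0,[0,0,-0.12],0],
  [0.0,[0,0,-0.12],0],
  [0.0,[0,0,-0.12],0],
  [0.0,[0,0,-0.12],0],
  [0.0,[0,0,-0.12],0],
  [0.0,[0,0,-0.1],0],
  [0.0,[0,0,-0.07],0],
  [0.0,[0,0,0],0],
  [0.0,[0,0,0],0],
])

```text
t: 12.32
eef_pos: [0.5047, -0.1538, 0.0595]
orientation: [-0.706, 0.043, -0.042, 0.706]
force: [-0.1, 0.4, -1.6]
grip_width: 0.156
```

drive_tool([
  [0.0,[0,0,-0.03],0],
  [0.0,[0,0,-0.03],0],
  [0.0,[0,0,-0.03],0],
  [0.0,[0,0,-0.03],0],
  [0.0,[0,0,-0.03],0],
  [0.0,[0,0,-0.02],0],
  [0.0,[0,0,-0.02],0],
  [0.0,[0,0,0],0],
  [0.0,[0,0,0],0],
  [0.0,[0,0,0],0],
])

```text
t: 13.15
eef_pos: [0.5048, -0.1538, 0.052]
orientation: [0.706, -0.042, 0.043, -0.706]
force: [0.1, -0.4, -0.6]
grip_width: 0.155
```

Run:
```python
from h import *
st(); shot("scene",135,120,80,75,"s10",8)
```

```text
t 13.15 pos [ 0.5048 -0.1538  0.052 ] xdir -6.89 down [ 0. -0. -1.] F [ 0.1 -0.4 -0.6] M [-0.03 -0.   -0.  ] g 0.155 q [-0.51  0.15  1.96 -0.    1.03 -0.39]
```

View pics/s10.png

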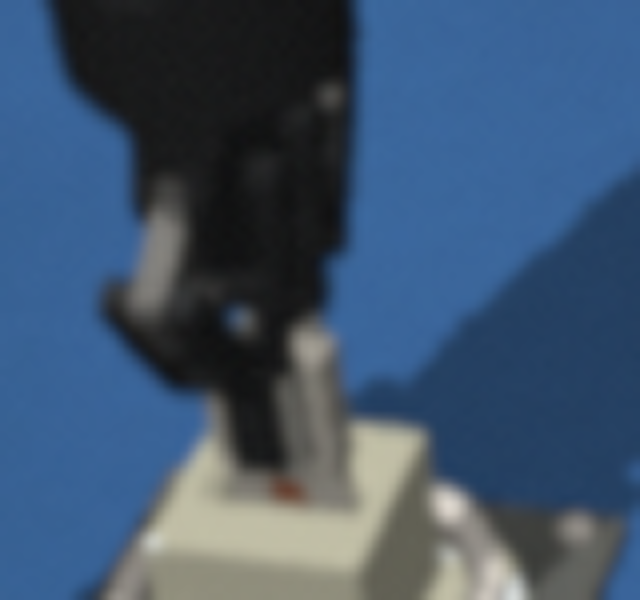

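drive_tool([
  [0.0,[0,0,-0.02],0],
  [0.0,[0,0,-0.02],0],
  [0.0,[0,0,-0.02],0],
  [0.0,[0,0,0],0],
  [0.0,[0,0,0],0],
  [0.0,[0,0,0],0],
  [0.0,[0,0,0],0],
  [0.0,[0,0,0],0],
  [0.0,[0,0,0],0],
  [0.0,[0,0,0],0],
])

```text
t: 14.03
eef_pos: [0.5052, -0.154, 0.0517]
orientation: [0.706, -0.042, 0.042, -0.706]
force: [-4.4, 2.9, 13.0]
grip_width: 0.152
```

drive_tool([
  [0.1,[0,0,0.02],0],
  [0.2,[0,0,0.02],0],
  [0.35,[0,0,0],0],
  [0.45,[0,0,0],0],
  [0.45,[0,0,0],0],
  [0.45,[0,0,0.1],0],
  [0.45,[0,0,0.3],0],
  [0.45,[0,0,0.6],0],
  [0.45,[0,0,0.7],0],
  [0.45,[0,0,0.7],0],
])

```text
t: 14.87
eef_pos: [0.5045, -0.1537, 0.1489]
orientation: [-0.706, 0.043, -0.042, 0.706]
force: [1.0, -0.1, 0.4]
grip_width: 0.451
```

drive_tool([
  [0.45,[0,0,0.7],0],
  [0.45,[0.3,0.1,0.5],0],
  [0.45,[0.6,0.3,0],0],
  [0.45,[0.6,0.3,0],0],
  [0.45,[0.4,0.2,0],0],
  [0.45,[0,0,0],0],
  [0.45,[0,0,0],0],
  [0.45,[0,0,0],0],
  [0.45,[0,0,0],0],
  [0.45,[0,0,0],0],
])

```text
t: 15.7
eef_pos: [0.5801, -0.1183, 0.1954]
orientation: [0.706, -0.043, 0.043, -0.706]
force: [-0.1, 0.3, 1.2]
grip_width: 0.453
```

Run:
```python
from h import *
st(); shot("scene",120,120,100,95,"s11",6); shot("top",290,145,100,110,"t11",5)
```

```text
t 15.7 pos [ 0.5801 -0.1183  0.1954] xdir -6.94 down [-0. -0. -1.] F [-0.1  0.3  1.2] M [0.   0.01 0.  ] g 0.453 q [-0.39  0.12  1.71 -0.    1.31 -0.27]
```

View pics/s11.png

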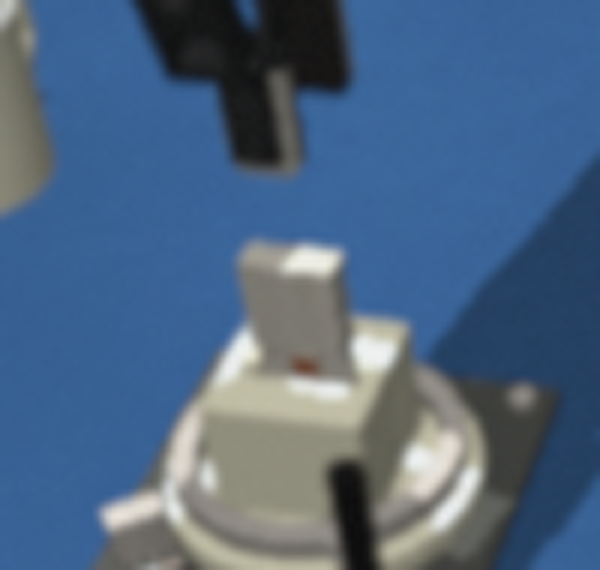

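View pics/t11.png

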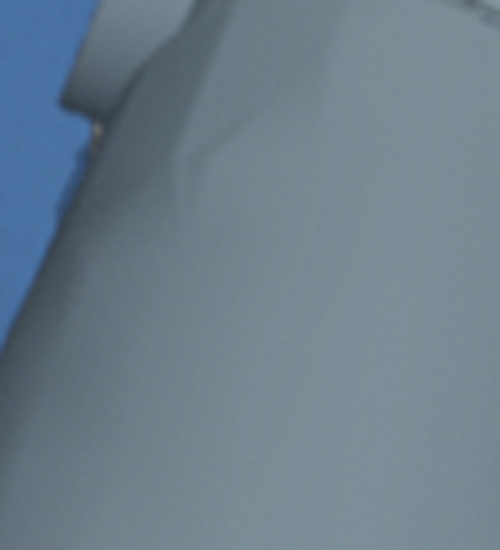

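Run:
```python
from h import *
d=np.load("pics/s11.npz")["d"]
for u,v in((172,163),(174,164),(163,161),(168,172)): print(XD("scene",d,u,v).round(4))
```

```text
[ 0.5051 -0.1433  0.1212]
[ 0.5088 -0.1381  0.1215]
[ 0.4976 -0.1652  0.1202]
[ 0.5107 -0.1541  0.1004]
```

drive_tool([
  [0.45,[0.06,-0.03,-0.2],0.8],
  [0.45,[0,0,-0.4],0.8],
  [0.45,[0,0,-0.4],0.8],
  [0.45,[0,0,-0.4],0.8],
  [0.45,[0,0,-0.4],0.8],
  [0.45,[0,0,-0.4],0.8],
  [0.45,[0,0,-0.4],0.8],
  [0.45,[0,0,-0.2],0.8],
  [0.45,[0,0,0],0.8],
  [0.45,[0,0,0],0.5],
])

```text
t: 16.63
eef_pos: [0.5822, -0.119, 0.0822]
orientation: [-0.691, -0.147, 0.148, 0.692]
force: [0.6, -0.1, 0.7]
grip_width: 0.45
```

Run:
```python
from h import *
st(); shot("scene",120,120,100,95,"s12",6)
```

```text
t 16.63 pos [ 0.5822 -0.119   0.0822] xdir 24.02 down [-0.002  0.001 -1.   ] F [ 0.6 -0.1  0.7] M [ 0.02 -0.02 -0.  ] g 0.45 q [-0.39  0.25  1.78 -0.    1.11 -0.81]
```

View pics/s12.png

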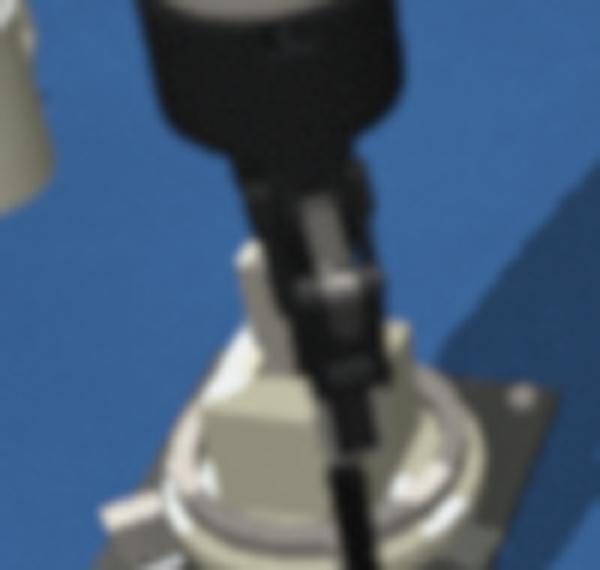

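drive_tool([
  [0.45,[0,0,-0.15],0],
  [0.45,[0,0,-0.2],0],
  [0.45,[0,0,-0.2],0],
  [0.45,[0,0,-0.2],0],
  [0.45,[0,0,-0.2],0],
  [0.45,[0,0,-0.2],0],
  [0.45,[0,0,-0.2],0],
  [0.45,[0,0,-0.1],0],
  [0.45,[0,0,0],0],
  [0.45,[0,0,0],0],
])

```text
t: 17.52
eef_pos: [0.5831, -0.119, 0.025]
orientation: [-0.692, -0.146, 0.147, 0.692]
force: [-0.6, 0.1, 0.5]
grip_width: 0.449
```

Run:
```python
from h import *
st(); shot("scene",120,120,100,95,"s13",6)
```

```text
t 17.52 pos [ 0.5831 -0.119   0.025 ] xdir 23.91 down [-0.  0. -1.] F [-0.6  0.1  0.5] M [ 0.02 -0.03 -0.03] g 0.449 q [-0.39  0.34  1.8   0.    1.01 -0.81]
```

View pics/s13.png

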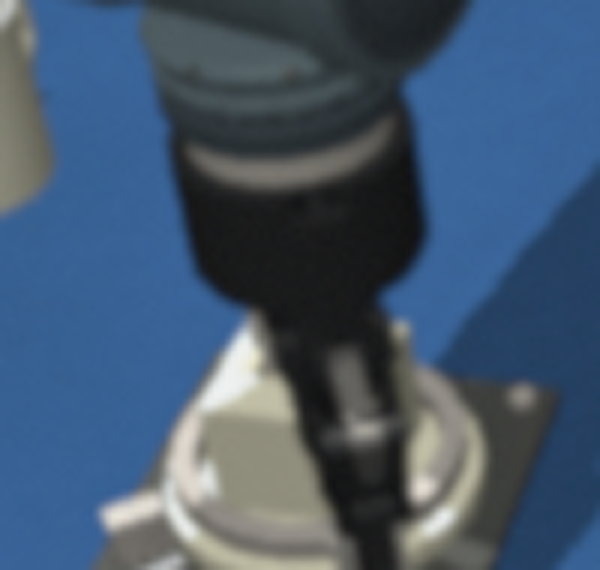

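drive_tool([
  [0.35,[0,0,0],0],
  [0.25,[0,0,0],0],
  [0.15,[0,0,0],0],
  [0.05,[0,0,0],0],
  [0.0,[0,0,0],0],
  [0.0,[0,0,0],0],
  [0.0,[0,0,0],0],
  [0.0,[0,0,0],0],
  [0.0,[0,0,0],0],
  [0.0,[0,0,0],0],
], newtons=30)

```text
t: 18.4
eef_pos: [0.583, -0.1193, 0.0257]
orientation: [0.692, 0.146, -0.147, -0.692]
force: [-4.5, -0.7, 6.3]
grip_width: 0.15
```

Run:
```python
from h import *
st(); shot("scene",120,140,100,100,"s14",6)
# arc plan in units, cumulative
ax=np.array([.5048,-.154]);
a=np.radians(24-np.arange(0,72,3.55)); P=ax+.085*np.c_[np.cos(a),np.sin(a)]
print((np.diff(P,axis=0)/.04).round(3).tolist(),P[-1])
```

```text
t 18.4 pos [ 0.583  -0.1193  0.0257] xdir 23.92 down [-0.001 -0.    -1.   ] F [-4.5 -0.7  6.3] M [-0.24  0.69 -0.  ] g 0.15 q [-0.39  0.34  1.8  -0.    1.01 -0.81]
[[0.05, -0.122], [0.042, -0.125], [0.034, -0.127], [0.026, -0.129], [0.018, -0.13], [0.01, -0.131], [0.002, -0.132], [-0.006, -0.132], [-0.014, -0.131], [-0.022, -0.13], [-0.03, -0.128], [-0.038, -0.126], [-0.046, -0.123], [-0.053, -0.12], [-0.061, -0.117], [-0.068, -0.113], [-0.075, -0.108], [-0.081, -0.104], [-0.088, -0.098], [-0.093, -0.093]] [ 0.56276986 -0.21616506]
```

View pics/s14.png

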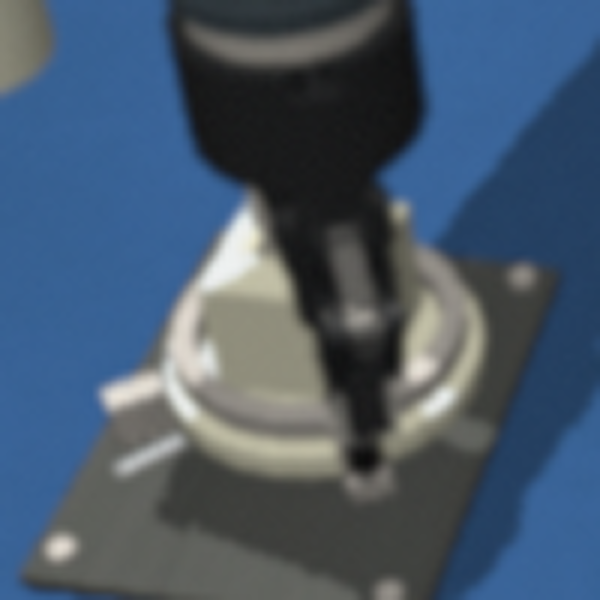

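drive_tool([
  [0.0,[0.05,-0.122,0],-0.888],
  [0.0,[0.042,-0.125,0],-0.888],
  [0.0,[0.034,-0.127,0],-0.888],
  [0.0,[0.026,-0.129,0],-0.888],
  [0.0,[0.018,-0.13,0],-0.888],
  [0.0,[0.01,-0.131,0],-0.888],
  [0.0,[0.002,-0.132,0],-0.888],
  [0.0,[-0.006,-0.132,0],-0.888],
  [0.0,[-0.014,-0.131,0],-0.888],
  [0.0,[-0.022,-0.13,0],-0.888],
])

```text
t: 19.28
eef_pos: [0.59, -0.1707, 0.0258]
orientation: [-0.703, 0.072, -0.074, 0.703]
force: [2.1, 0.4, 1.6]
grip_width: 0.157
```

Run:
```python
from h import *
st(); shot("scene",100,140,110,100,"s15",6)
```

```text
t 19.28 pos [ 0.59   -0.1707  0.0258] xdir -11.79 down [ 0.003 -0.    -1.   ] F [2.1 0.4 1.6] M [ 0.17 -0.15 -0.02] g 0.157 q [-0.47  0.37  1.75  0.    1.02 -0.26]
```

View pics/s15.png

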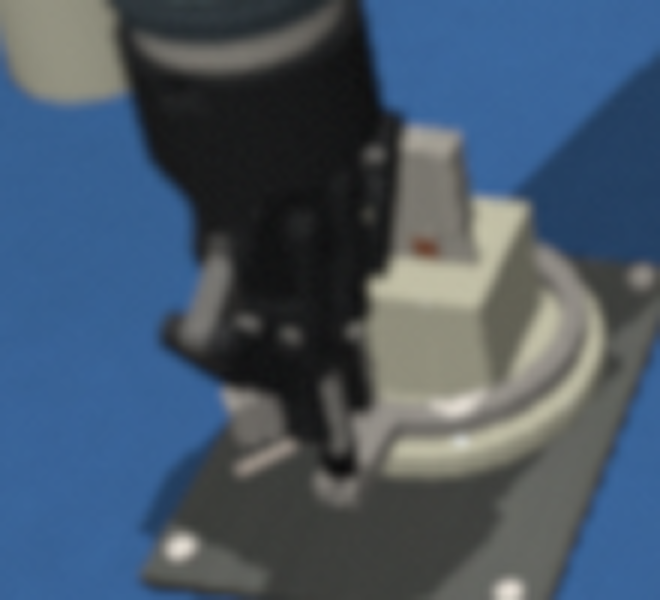

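drive_tool([
  [0.0,[-0.03,-0.128,0],-0.888],
  [0.0,[-0.038,-0.126,0],-0.888],
  [0.0,[-0.046,-0.123,0],-0.888],
  [0.0,[-0.053,-0.12,0],-0.888],
  [0.0,[-0.061,-0.117,0],-0.888],
  [0.0,[-0.068,-0.113,0],-0.888],
  [0.0,[-0.075,-0.108,0],-0.888],
  [0.0,[-0.081,-0.104,0],-0.888],
  [0.0,[-0.044,-0.049,0],-0.4],
  [0.0,[0,0,0],0],
])

```text
t: 20.17
eef_pos: [0.5706, -0.2115, 0.0259]
orientation: [0.661, -0.25, 0.253, -0.661]
force: [4.7, -4.2, -1.1]
grip_width: 0.153
```

Run:
```python
from h import *
s=st(); v=np.array(s["eef_pos"][:2])-[.5048,-.154]; print(np.linalg.norm(v),np.degrees(np.arctan2(v[1],v[0])))
shot("scene",100,140,110,100,"s16",6)
```

```text
t 20.17 pos [ 0.5706 -0.2115  0.0259] xdir -41.68 down [ 0.005 -0.003 -1.   ] F [ 4.7 -4.2 -1.1] M [-0.48 -0.49 -0.12] g 0.153 q [-0.54  0.36  1.77  0.    1.01  0.19]
0.08738127179999561 -41.163121030901735
```

View pics/s16.png

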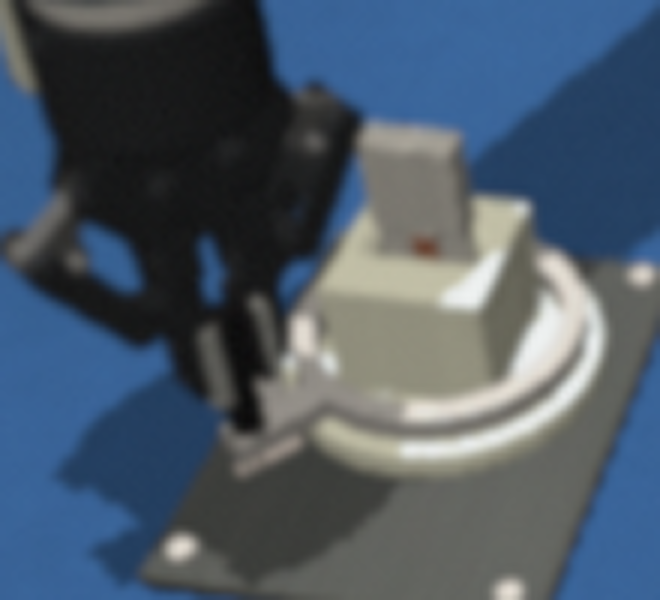

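drive_tool([
  [0.0,[-0.024,-0.029,0],-0.25],
  [0.0,[-0.024,-0.029,0],-0.25],
  [0.0,[-0.024,-0.029,0],-0.25],
  [0.0,[-0.024,-0.029,0],-0.25],
  [0.0,[-0.024,-0.029,0],-0.25],
  [0.0,[0,0,0],0],
  [0.0,[0,0,0],0],
  [0.0,[0,0,0],0],
  [0.0,[0,0,0],0],
  [0.0,[0,0,0],0],
])

```text
t: 21.05
eef_pos: [0.5662, -0.2162, 0.0259]
orientation: [-0.649, 0.278, -0.282, 0.65]
force: [5.4, -1.3, -1.1]
grip_width: 0.154
```

Run:
```python
from h import *
s=st(); v=np.array(s["eef_pos"][:2])-[.5048,-.154]; print(np.linalg.norm(v),np.degrees(np.arctan2(v[1],v[0])))
f=s["force"][:2]; r=v/np.linalg.norm(v); print("rad",f@r,"cw",f@np.array([r[1],-r[0]]))
shot("scene",120,160,80,75,"s17",8)
```

```text
t 21.05 pos [ 0.5662 -0.2162  0.0259] xdir -46.6 down [ 0.005 -0.001 -1.   ] F [ 5.4 -1.3 -1.1] M [-0.08 -0.83  0.  ] g 0.154 q [-0.55  0.35  1.77  0.    1.01  0.26]
0.08739376057685114 -45.398690032054475
rad 4.6928416368224655 cw -2.9083572754515967
```

View pics/s17.png

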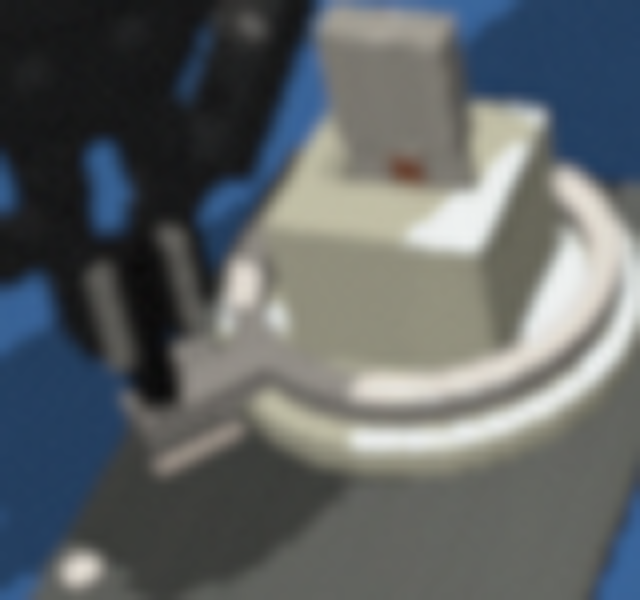

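drive_tool([
  [0.0,[-0.02,-0.02,0],-0.15],
  [0.0,[-0.02,-0.02,0],-0.15],
  [0.0,[-0.02,-0.02,0],-0.15],
  [0.0,[-0.02,-0.02,0],-0.15],
  [0.0,[0,0,0],0],
  [0.0,[0,0,0],0],
  [0.0,[0,0,0],0],
  [0.0,[0,0,0],0],
  [0.0,[0,0,0],0],
  [0.0,[0,0,0],0],
])

```text
t: 21.93
eef_pos: [0.5661, -0.2165, 0.026]
orientation: [-0.641, 0.29, -0.297, 0.646]
force: [20.3, 10.2, -4.8]
grip_width: 0.152
```

Run:
```python
from h import *
s=st(); v=np.array(s["eef_pos"][:2])-[.5048,-.154]; print(np.linalg.norm(v),np.degrees(np.arctan2(v[1],v[0])))
f=s["force"][:2]; r=v/np.linalg.norm(v); print("rad",f@r,"cw",f@np.array([r[1],-r[0]]))
```

```text
t 21.93 pos [ 0.5661 -0.2165  0.026 ] xdir -49.03 down [ 0.012  0.002 -1.   ] F [20.3 10.2 -4.8] M [ 1.52 -2.82  0.06] g 0.152 q [-0.56  0.35  1.78  0.01  1.01  0.29]
0.08755987305765725 -45.525948284757796
rad 6.987475150656909 cw -21.6329077073354
```

drive_tool([
  [0.1,[0,0,0],0],
  [0.25,[0,0,0],0],
  [0.4,[0,0,0],0],
  [0.4,[0,0,0],0],
  [0.4,[0,0,0],0],
  [0.4,[0,0,0.2],0],
  [0.4,[0,0,0.4],0],
  [0.4,[0,0,0.6],0],
  [0.4,[0,0,0.7],0],
  [0.4,[0,0,0.7],0],
])

```text
t: 22.77
eef_pos: [0.5603, -0.2191, 0.1304]
orientation: [-0.643, 0.294, -0.293, 0.643]
force: [-0.3, 0.2, -0.2]
grip_width: 0.402
```

drive_tool([
  [0.4,[0,0,0.7],0],
  [0.4,[0,-0.5,0.7],0],
  [0.4,[-0.3,-0.7,0],0],
  [0.4,[-0.4,-0.7,0],0],
  [0.4,[-0.5,-0.7,0],0],
  [0.4,[-0.5,-0.7,0],0],
  [0.4,[-0.5,-0.7,0],0],
  [0.4,[-0.3,-0.4,0],0],
  [0.4,[0,0,0],0],
  [0.4,[0,0,0],0],
])

```text
t: 23.6
eef_pos: [0.4601, -0.3959, 0.1857]
orientation: [-0.643, 0.294, -0.294, 0.643]
force: [0.7, -0.5, -0.1]
grip_width: 0.398
```

Run:
```python
from h import *
st(); shot("scene",110,140,110,100,"s18",6); shot("top",270,120,120,140,"t18",4)
p,d=imaging.read_camera("scene"); cv2.imwrite("pics/full.png",p[:,:,::-1])
```

```text
t 23.6 pos [ 0.4601 -0.3959  0.1857] xdir -49.17 down [ 0.  0. -1.] F [ 0.7 -0.5 -0.1] M [ 0.02 -0.03 -0.  ] g 0.398 q [-0.9   0.16  1.68  0.    1.3  -0.04]
```

View pics/s18.png

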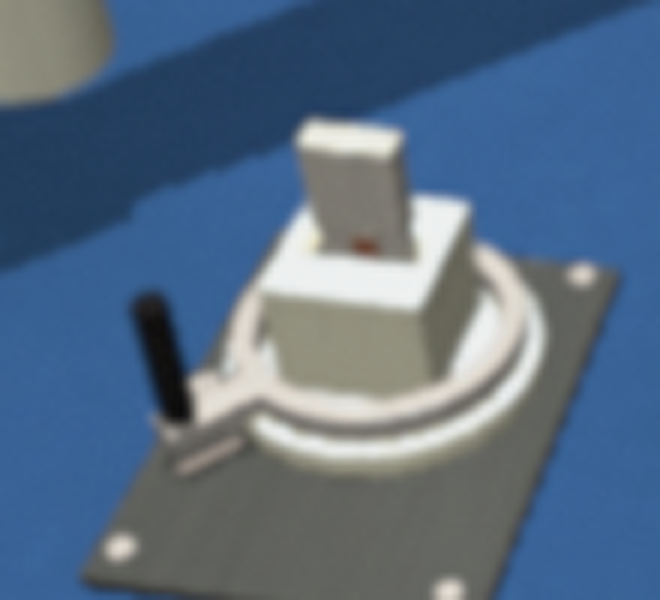

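View pics/t18.png

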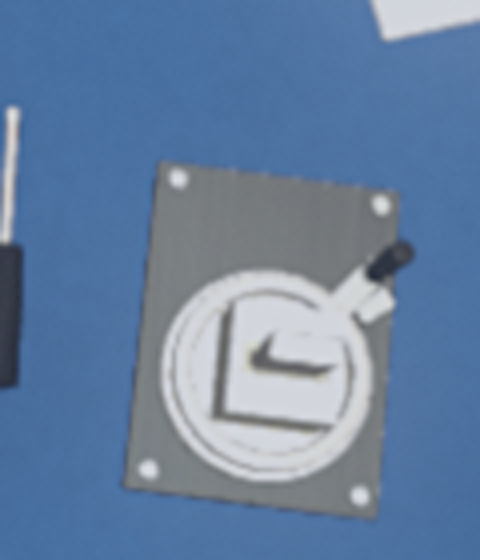

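View pics/full.png

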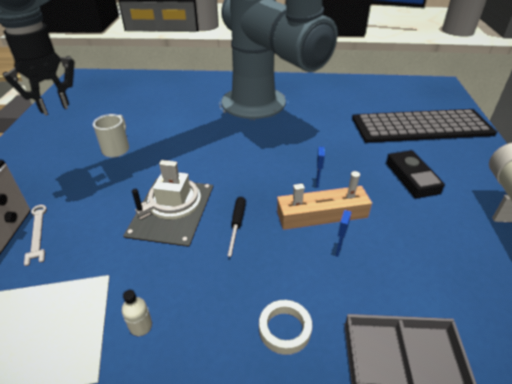

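Run:
```python
from h import *
a=ray("top",uncrop([(403,250)],270,120,4),.09)[0]; v=a[:2]-[.5057,-.1557]
print(a,np.linalg.norm(v),"q",.7-(np.arctan2(v[1],v[0])+np.radians(6.9)))
a=ray("scene",uncrop([(148,299)],110,140,6),.09)[0]; v=a[:2]-[.503,-.154]
print(a,np.linalg.norm(v),"q",.7-(np.arctan2(v[1],v[0])+np.radians(6.9)))
d=np.load("pics/s18.npz")["d"]
print([XD("scene",d,u,v).round(4)[2] for u,v in((165,163),(170,163),(174,164),(168,162))])
d=np.load("pics/t18.npz")["d"]
for c in((290,340),(310,342),(330,345)):
  u,v=np.round(uncrop(c,270,120,4)).astype(int); print(XD("top",d,u,v).round(4))
```

```text
[ 0.56456513 -0.21806362  0.09      ] 0.0857573616625339 q 1.393820995885178
[ 0.56080949 -0.21712767  0.09      ] 0.08559813173561474 q 1.4089169115920452
[np.float64(0.1213), np.float64(0.1192), np.float64(0.1205), np.float64(0.122)]
[ 0.5079 -0.146   0.123 ]
[ 0.5082 -0.1566  0.1218]
[ 0.5061 -0.1668  0.1223]
```

```bash
python3 -c "
from plant import robot
print(robot.close_job())"
```

```text
the job is handed in; nothing more can be done
None
```

I moved the wide strip from the rack's middle slot into the clamping head, then turned the lock ring clockwise by its handle to the stop. The job was handed in at about 24 s. The two narrow strips and the blue look-alikes were not touched.

- **Strip home:** pressing down met the slot floor at 13 N, at the tool height expected for fully home. Afterwards the strip's top measured about 0.121 m above the table; home is 0.120 m, and depth readings on the head ran 1–3 mm high.
- **Ring locked:** a further push met a hard stop at about 22 N without the handle moving. With the arm clear, I measured the ring angle at 1.39 rad in the top view and 1.41 rad in the scene view; locked is 1.40 rad. Both pictures show the lever against the stop block.
- **Disagreements:**
  - The fingertips looked about 40 mm higher in the pictures than the reported tool height. I trusted the pictures after lowering past the rack's top without contact.
  - The ring already stood at about 0.16 rad, not 0, at the start.
  - The two cameras differed by 2–3 mm, so I used differences measured within each camera.

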